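Check the stop of a hand-lever disc punch

TASK

Check that the lever of the hand punch in the bench holder stops short of its bar. Swing the catch at the end of the handles off the lever so that the lever springs right open, then press the lever back in with the outside of your closed fingers until it bears firmly on its stop screw, without forcing it, and finish still holding it there so that I can gauge the gap to the bar. Grip nothing, keep off the bar, and leave the dies, tweezers and spanner lying where they are.

Things in the scene. Friction and masses are not known exactly. Their poses are not given: they have to be found in the camera images.
- punch_frame: the hand punch in its holder, fixed: aluminium base plate 122 x 210 x 10 mm, grey C-shaped head at the -y end (top at z 104), handle bar along y, lever on the bar's -x side (the robot's side), pressed in along +x. Origin: bench level, middle of the holder; z up. Beside the lever fingers pointing down pass freely between y -30 and 94. Positions below: mm in this frame.
- grip_bar: the straight fixed handle bar, steel with a black ribbed sleeve, along y from the head to y 64 (end block and catch pivot to y 94). Origin: centre of the sleeve, x 20, y 34, z 80; sleeve radius 11 mm, 60 mm long. Keep off it. Axes as the frame's.
- lever_pivot (a point): the lever's vertical pivot axis at x -10, y -60, at lever height z 80. The lever is 12 mm thick, 18 mm high (z 71 to 89), its end 150 mm from the pivot; when open it leaves the pivot 0.3 rad outward (to -x) of the bar's direction +y. Its inner face, toward the bar, is not to be touched.
- lever (a joint): lever angle, rad: 0 sprung fully open, grows as pressed toward the bar; 0.30 parallel with the bar; about 0.17 while the catch holds it; meets the stop screw between 0.24 and 0.34 (differs), with 7 to 22 mm left between lever end and bar. Spring: 3 N at the pad when open, about 6 N at the stop; beyond that the rubber-faced stop gives about 1 mm at the pad per 13 N.
- lever_pad (a point): the point to press: middle of the outer (-x) face of the lever's black ribbed grip, 115 mm from the pivot, z 80; moves with the lever. Site axes: the frame's when the lever is open; they turn with it. Pressing straight along the frame's +x works; the pad travels 28 to 39 mm from open to the stop.
- catch (a joint): angle of the steel catch, rad: 0 to 0.06 when closed, its strap lying straight across bar end and lever, its pin behind the lever; grows as the free end swings toward the frame's +y, away from the head. The pin leaves the lever at about 0.25; end of travel 1.2; it stays where it is left. Takes about 2 to 4 N at the tab.
- catch_tab (a point): middle of the catch's upright thumb tab, outside the lever: 26 mm long (along x when closed), 6 mm thick, 32 mm high (z 64 to 96), 89 mm from the catch's vertical pivot, which is at x 20, y 80; tab at x -69, y 80 when closed. Push it from its -y side toward +y. Its far (+y) face is not to be touched.
- stop_screw: knurled stop screw through the bar's lug, along the frame's x at z 80, 62 mm long, 20 mm knob behind the bar. Origin: middle of its 10 mm rubber tip that faces the lever, 45 mm from the lever's pivot. How far it sticks out differs each time.
- die_small: loose stepped steel die ring, 36 mm across, 26 mm high, right of the punch; leave alone. Origin under its centre.
- die_large: loose stepped steel die ring, 42 mm across, 20 mm high, behind the punch; leave alone. Origin under its centre.
- tweezers: loose steel tweezers, 119 x 18 x 8 mm, lying left of the punch, long axis y; leave alone. Origin under the middle.
- spanner: loose open-ended spanner, 147 x 30 x 5 mm, lying behind the punch, long axis y; leave alone. Origin under the middle.

How it is judged:
On the way, in this order (a step that is already met when the one before it is completed fails the run):
1. the catch is off and the lever has sprung open (value of joint catch above 0.3 rad and value of joint lever below 0.05 rad), for 0.2 s.
2. the lever is pressed onto its stop screw (contact force between lever and stop_screw above 5 N and contact force between the fingers and lever above 2 N), for 0.3 s.
At the end, for the whole second after the job is handed in: the fingers hold the lever against the stop screw, pressing on the screw with more than 5 N through the last second, with more than 2 N from the fingers on the lever, and the catch is still swung off (more than 0.3 rad) (all of step 2 and value of joint catch above 0.3 rad); the arm keeps its last pose, push and grip.
It fails at once if the lever is forced (more than 60 N) (contact force between the fingers and lever above 60 N).
It fails at once if a die, the tweezers or the spanner is moved more than 15 mm (distance of any of die_small, die_large, tweezers, spanner from where it was at the start of the episode above 0.015 m).
It fails at once if the fingers grip or push the bar (contact force between the fingers and grip_bar above 3 N).
It fails at once if the lever or the catch is gripped: the fingers press on the lever's inner face or on the far face of the tab (contact force between the fingers and lever_inner_face above 3 N or contact force between the fingers and tab_far_face above 3 N).
It also fails if it takes over 45 s, if anything falls off the work surface, if the arm or the gripper's body presses on something with over 40 N, if the wrist force passes 120 N, or if a joint passes its speed limit or range.

ROBOT

A 6-joint arm with a two-finger parallel gripper is mounted at the origin on a cart in front of the work surface, level with it; the furniture and walls round the work are solid. World frame = base frame: x ahead of the robot, y to its left, z up, the work surface at z = 0. Lengths are in m, angles in rad, forces in N, time in s.
With the tool pointing down it reaches from about 0.35 to 0.775 m from the base axis. Payload 7.3 kg.
Tool frame: the origin (TCP) lies at the centre of the arm's flange, where the gripper is bolted on; the fingertips stand 178 mm ahead of it and the grasp point (between the pads) lies 159 mm ahead of it; z points along the fingers, y is the line along which they close (so a half turn about z gives the same grasp; the last joint's range is limited). The gripper opens to 92 mm and grips with 3 to 60 N. Pads are 19 mm wide; open, the fingers measure 130 mm over their backs; the gripper's body (75 mm by 190 mm) begins 47 mm behind the grasp point.
Start: joints at [-1.323, 0.342, 1.524, -0, 1.275, -0.146], TCP at [0.201, -0.485, 0.405] pointing down, gripper open.
Joint ranges: [-2.53, 2.53], [-0.77, 2.02], [0.04, 2.7], [-1, 4.14], [0.28, 2.66], [-3.11, 3.11]. Speed limits (rad/s): [2.57, 2.57, 3.14, 3.14, 3.14, 3.14].

INTERFACE

Orientations are given as [roll, pitch, yaw] about the fixed x, y, z axes, in that order (R = Rz(yaw) Ry(pitch) Rx(roll)).
In Python, from cell import robot gives the robot as it stands.
- The arm moves only by the shell command python3 -m pendant 'ROWS' [OPENING] [FORCE]. ROWS is a JSON list that holds a single list of rows (three levels of brackets), with 1 to 8 rows, each of 6 numbers: dx, dy, dz in a scale on which 1.0 is 0.6 m, then a rotation vector rx, ry, rz in parts of the range, where 1.0 means 60 degrees; each row shifts and turns the commanded pose from where the row before left it, along the tool's axes as they then stand; what a row does not reach is not made up. A row lasts 1/12 s, in which the tool goes at most 0.0417 m and 0.125 rad, less where a joint would pass 70% of its speed; a pose out of reach is approached as far as the arm can. OPENING is the finger opening in m, set as the command begins (- or left out keeps the last). The fingers move at their own pace and stop on an object; FORCE is the grip in N (left out, the last holds). Time passes only in rows, so rows that do not move let the fingers close. It prints the time, the measured TCP pose, the force, the opening and the grip force at its end. No shift or turn number may pass 1 either way. Input that does not fit is refused with a message, and nothing moves.
- robot.observe(): the state, without advancing time (a new reading comes with each control period).
- robot.read_camera(name): name is "side" or "top" or "wrist"; returns a dict with "image" (384x512x3 uint8, red, green, blue), "fx", "fy", "cx", "cy" (pixels), "k1" (the pictures are not rectified: a ray, as slopes to the right and down, at radius r is drawn at 1 + k1 r^2 times it, then the intrinsics apply), "pose" (4x4, takes a point from camera to world coordinates). Camera axes: x right, y down, z forward; pixel columns grow to the right and rows downward; lengths in m; the calibration is good to about 2 mm. A picture is of the moment at which its call begins. There is no depth.
- robot.hand_in(): hands the job in; it is judged then, once.
The state is a dict: "time": time; "qpos": joint angles; "qvel": joint speeds; "joint_efforts": joint torques, N m; "tool_pos": TCP position; "tool_rot": TCP orientation; "contact_force": force on the tool from outside, world axes, zero at the start; "torque": the same for the moment, N m; "opening": finger opening in m; "grip_force": force on a finger pad.
Only numpy, scipy, OpenCV 4.12 (cv2) and the standard library are available. Lean on these libraries where they do the work, as an engineer would, in place of code of your own. Each camera call takes 0.05 s, during which the arm holds its last target. There are 200 camera calls.

## Working session

There is one attempt and no reset: what is moved stays moved. The work goes in short steps, Python scripts to look and compute and a shell command to move; the robot and the scene stay as the last step left them, time stands still between calls to the robot, and variables do not carry over. Pictures are saved under pics/ and viewed, at most 10 in all, crops included, and the job is handed in when it is done.

```bash
ls; mkdir -p pics
cat > h.py <<'E'
import numpy as np, cv2, json
from cell import robot
def snap(n,f):
    c=robot.read_camera(n); cv2.imwrite(f'pics/{f}.png',c['image'][:,:,::-1])
    np.savez(f'pics/{f}.npz',**{k:np.array(v) for k,v in c.items()}); return c
def load(f): return dict(np.load(f'pics/{f}.npz'))
def ray(c,u,v):
    d=np.array([[c['k1'],0,0,0]],float)
    K=np.array([[c['fx'],0,c['cx']],[0,c['fy'],c['cy']],[0,0,1]],float)
    p=cv2.undistortPointsIter(np.array([[[u,v]]],float),K,np.array([c['k1'],0,0,0],float),None,None,(3,100,1e-12))[0,0]
    T=c['pose']; d=T[:3,:3]@np.array([p[0],p[1],1]); return T[:3,3],d/np.linalg.norm(d)
def plane(c,u,v,z):
    o,d=ray(c,u,v); return o+d*(z-o[2])/d[2]
def tri(*obs):
    A=np.zeros((3,3));b=np.zeros(3);R=[ray(c,u,v) for c,u,v in obs]
    for o,d in R:
        P=np.eye(3)-np.outer(d,d);A+=P;b+=P@o
    x=np.linalg.solve(A,b); return x,[np.linalg.norm(np.cross(x-o,d)) for o,d in R]
def proj(c,p):
    T=c['pose'];q=T[:3,:3].T@(np.asarray(p)-T[:3,3]);s=q[:2]/q[2];s=s*(1+c['k1']*(s@s))
    return np.array([c['fx']*s[0]+c['cx'],c['fy']*s[1]+c['cy']])
E
python3 - <<'E'
from h import *
np.set_printoptions(precision=4,suppress=True)
s=robot.observe();print({k:np.round(v,4) for k,v in s.items()})
for n in('top','side'):
    c=snap(n,n+'0');print(n,c['fx'],c['cx'],c['cy'],c['k1'],c['pose'])
E
```

```text
pics
{'time': np.float64(0.0), 'qpos': array([-1.323 ,  0.3427,  1.525 , -0.    ,  1.2754, -0.146 ]), 'qvel': array([ 0.0001, -0.0013,  0.0001,  0.0008, -0.0002,  0.0004]), 'joint_efforts': array([  0.0003, -43.1243, -24.4224,   0.0716,   0.056 ,  -0.0001]), 'tool_pos': array([ 0.2014, -0.4847,  0.404 ]), 'tool_rot': array([-3.1401, -0.0002,  0.3939]), 'contact_force': array([-0.1095, -0.0887, -0.5931]), 'torque': array([-0.0152, -0.0174, -0.0265]), 'grip_force': np.float64(0.0), 'opening': np.float64(0.0918)}
top 410.05954175020685 257.5267168132817 191.27811958995022 0.01649488038661467 [[-0.0145 -0.9888  0.1483  0.4548]
 [-0.9998  0.012  -0.0176  0.0533]
 [ 0.0156 -0.1486 -0.9888  1.0996]
 [ 0.      0.      0.      1.    ]]
side 361.0226732524995 258.0397954543713 193.40113838102752 -0.08426768012989175 [[ 0.9996  0.013  -0.0247  0.6496]
 [ 0.0278 -0.4109  0.9113 -0.7937]
 [ 0.0017 -0.9116 -0.4111  0.4576]
 [ 0.      0.      0.      1.    ]]
```

View pics/top0.png

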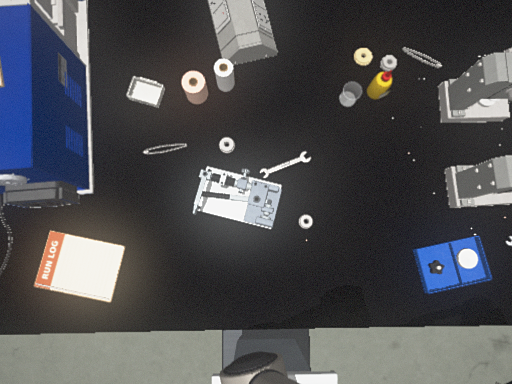

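View pics/side0.png

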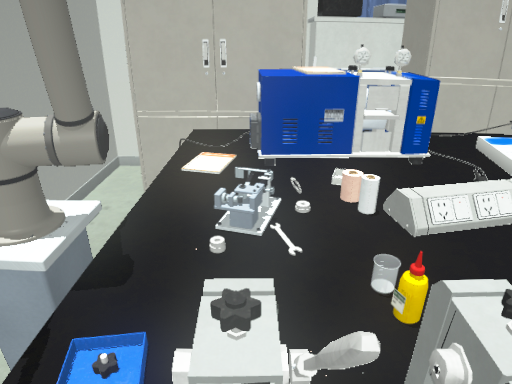

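The top view shows the punch at about (238,197): head on the right at (262,200), catch on the left at (197,205), one die at (306,221), the other at (227,145), spanner at (286,163). I'll enlarge both views and mask the base plate.

Run:
```python
from h import *
np.set_printoptions(precision=4,suppress=True)
c=load('top0');s=load('side0')
for n,p in dict(c1=(206,167),c2=(283,180),c3=(273,229),c4=(195,211)).items(): print(n,plane(c,*p,0.01))
a=cv2.resize(c['image'][150:240,180:300],(800,600),interpolation=cv2.INTER_CUBIC)
cv2.imwrite('pics/topc.png',a[:,:,::-1])
```

```text
c1 [0.6864 0.1723 0.01  ]
c2 [ 0.6483 -0.0353  0.01  ]
c3 [ 0.5167 -0.0057  0.01  ]
c4 [0.5673 0.201  0.01  ]
```

View pics/topc.png

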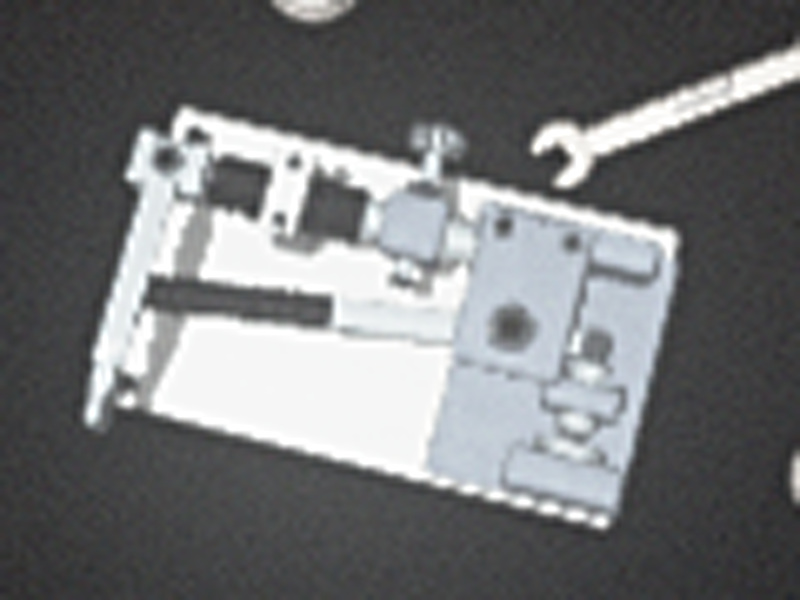

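Units first: shifts go in shares of 0.6 m and turns go in shares of 60 degrees. So 0.031 m / 0.6 = 0.0517, -0.026 m / 0.6 = -0.0433.

```bash
python3 -m pendant '[[[0.0517, -0.0433, 0, 0, 0, 0], [0.0517, -0.0433, 0, 0, 0, 0], [0.0517, -0.0433, 0, 0, 0, 0], [0.0517, -0.0433, 0, 0, 0, 0], [0.0517, -0.0433, 0, 0, 0, 0], [0.0517, -0.0433, 0, 0, 0, 0], [0.0517, -0.0433, 0, 0, 0, 0], [0.0517, -0.0433, 0, 0, 0, 0]]]' 0 10
python3 -m pendant '[[[0.0517, -0.0433, 0, 0, 0, 0], [0.0517, -0.0433, 0, 0, 0, 0], [0.0517, -0.0433, 0, 0, 0, 0], [0.0517, -0.0433, 0, 0, 0, 0], [0.0517, -0.0433, 0, 0, 0, 0], [0.0517, -0.0433, 0, 0, 0, 0], [0.0517, -0.0433, 0, 0, 0, 0], [0.0517, -0.0433, 0, 0, 0, 0]]]'
python3 -m pendant '[[[0, 0, 0, 0, 0, 0.1175], [0, 0, 0, 0, 0, 0.1175], [0, 0, 0, 0, 0, 0.1175], [0, 0, 0, 0, 0, 0.1175], [0, 0, 0, 0, 0, 0.1175], [0, 0, 0, 0, 0, 0]]]'
python3 - <<'E'
from h import *
np.set_printoptions(precision=4,suppress=True)
c=snap('wrist','w1');print(c['pose'],c['fx'],c['k1'])
for q in [(0.605,.083,0.01),(.555,.176,.08)]:print(proj(c,q))
E
```

```text
time: 0.77
tool_pos: [0.3509, -0.1957, 0.4046]
tool_rot: [-3.142, 0.0, 0.393]
contact_force: [1.3, -1.1, 0.5]
opening: 0.0429
grip_force: 0.0
time: 1.43
tool_pos: [0.5003, 0.0918, 0.4044]
tool_rot: [3.142, 0.001, 0.394]
contact_force: [1.0, -1.0, 0.1]
opening: 0.0005
grip_force: 0.0
time: 1.93
tool_pos: [0.4998, 0.0897, 0.4043]
tool_rot: [3.141, 0.001, -0.226]
contact_force: [-0.5, 0.3, 0.2]
opening: 0.0005
grip_force: 0.0
[[-0.2239 -0.9363 -0.2707  0.573 ]
 [-0.9746  0.2153  0.0614  0.0719]
 [ 0.0008  0.2776 -0.9607  0.3848]
 [ 0.      0.      0.      1.    ]] 281.6263039097335 -0.057626341142965935
[241.7318  87.6986]
[166.4278 150.4177]
```

View pics/w1.png

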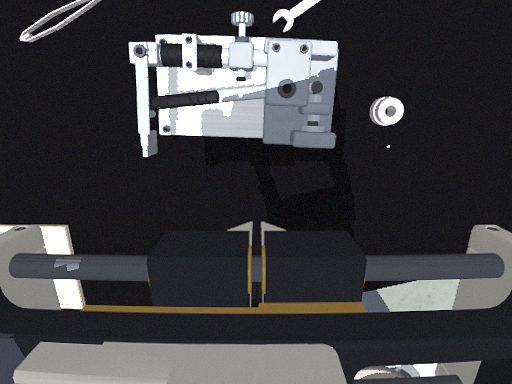

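The wrist view shows the punch nearly square: catch pivot about (139,50), tab about (149,150), lever (150–265,105–88), stop screw knob (242,17), base corners (160,135) and (337,41). I'll enlarge it together with the side view for exact pixels.

Run:
```python
from h import *
w=load('w1')['image'][10:165,120:345];s=load('side0')['image'][160:240,205:290]
a=np.zeros((600,800,3),np.uint8)
a[:,:]=0
a1=cv2.resize(w,(450*800//800,310),interpolation=cv2.INTER_CUBIC)
a=np.zeros((600,800,3),np.uint8)
a[:344,:500]=cv2.resize(w,(500,344),interpolation=cv2.INTER_CUBIC)  # x2.2222
a[350:590,:255]=cv2.resize(s,(255,240),interpolation=cv2.INTER_CUBIC) # x3
t=load('top0')['image'][150:240,180:300]
a[350:590,300:620]=cv2.resize(t,(320,240),interpolation=cv2.INTER_CUBIC)
b=load('w1')['image'][30:165,125:225] # x4
b=cv2.resize(b,(400,540),interpolation=cv2.INTER_CUBIC)
a=np.zeros((600,800,3),np.uint8);a[:540,:400]=b
a[:375,401:]=cv2.resize(s,(399,375),interpolation=cv2.INTER_CUBIC) #x4.69
cv2.imwrite('pics/mix.png',a[:,:,::-1])
```

```text
(no output)
```

View pics/mix.png

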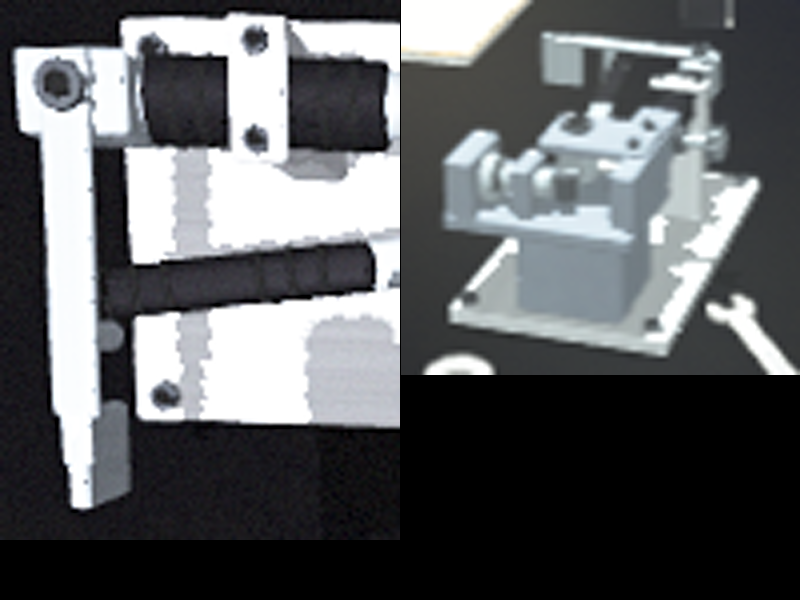

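Run:
```python
from h import *
np.set_printoptions(precision=4,suppress=True)
w=load('w1');t=load('top0');s=load('side0')
print('pivot',tri((w,139.1,50.4),(t,204.3,173.2),(s,269.3,169.8)),tri((w,139.1,50.4),(t,204.3,173.2))[0])
print('tabend',tri((w,145.2,156.5),(t,193.6,213.4),(s,235.2,167.2)),tri((w,145.2,156.5),(s,235.2,167.2))[0])
A=plane(w,155.2,34.6,.01);B=plane(w,158.9,134.1,.01);C=plane(w,337,41,.01)
print('plate',A,B,C,np.linalg.norm(A-B),np.linalg.norm(A-C))
# top corners
for p in[(182,108),(678,235),(605,525),(120,402)]:
  q=plane(t,180+(p[0]+.5)/6.667-.5,150+(p[1]+.5)/6.667-.5,.01);print(q)
# candidate frame
psi=np.arctan2(*( (A-B)[1::-1]));psi2=np.arctan2((A-C)[1],(A-C)[0])-np.pi/2;print('psi',psi,psi2)
psi=psi2
R=np.array([[np.cos(psi),-np.sin(psi)],[np.sin(psi),np.cos(psi)]])
O=(B+C)[:2]/2
for n,p in dict(tabmid=(-69,80,96),tabend=(-82,80,96),pivot=(20,80,100)).items():
  q=np.r_[O+R@(np.array(p[:2])/1e3),p[2]/1e3];print(n,q,proj(w,q),proj(t,q),proj(s,q))
print('O',O)
# frame from A corner
print('O_A',A[:2]-R@np.array([.061,.105]),'O_B',B[:2]-R@np.array([-.061,.105]),'O_C',C[:2]-R@np.array([.061,-.105]))
```

```text
pivot (array([0.6536, 0.1671, 0.0976]), [np.float64(0.00037499633966750663), np.float64(0.0014532996231240226), np.float64(0.001816367926336777)]) [0.6521 0.1665 0.1001]
tabend (array([0.5546, 0.1938, 0.0948]), [np.float64(0.0008946589607284543), np.float64(0.00212389699134013), np.float64(0.001514430100541404)]) [0.5555 0.1949 0.0945]
plate [0.69   0.1712 0.01  ] [0.5738 0.2031 0.01  ] [ 0.6328 -0.0435  0.01  ] 0.120560584619885 0.22223055530149396
[0.6898 0.17   0.01  ]
[ 0.6351 -0.0304  0.01  ]
[0.5186 0.0014 0.01  ]
[0.5702 0.1942 0.01  ]
psi -0.267834899421712 -0.26066396038184836
tabmid [0.5572 0.1749 0.096 ] [162.0575 150.191 ] [200.92   211.4063] [235.0069 169.1207]
tabend [0.5447 0.1783 0.096 ] [162.7162 162.6452] [199.5143 216.5399] [230.7498 168.6674]
pivot [0.6432 0.152  0.1   ] [156.4396  56.6573] [210.2326 176.493 ] [264.9584 170.9852]
O [0.6033 0.0798]
O_A [0.604  0.0855] O_B [0.6057 0.086 ] O_C [0.6009 0.0737]
```

```bash
cat >> h.py <<'E'
psi=-.265;RF=np.array([[np.cos(psi),-np.sin(psi)],[np.sin(psi),np.cos(psi)]]);OF=np.array([.6130,.0951])
def F2W(x,y,z): return np.r_[OF+RF@(np.array([x,y])/1e3),z/1e3]
def W2F(p): return np.r_[RF.T@(np.asarray(p[:2])-OF)*1e3,p[2]*1e3]
def lev(q,r,off,z):  # off>0 outward
    a=.3-q;d=np.array([-np.sin(a),np.cos(a)]);n=np.array([-np.cos(a),-np.sin(a)])
    p=np.array([-10,-60])+r*d+off*n; return F2W(p[0],p[1],z)
E
python3 - <<'E'
from h import *
np.set_printoptions(precision=1,suppress=True)
w=load('w1');im=w['image'].copy()
im=cv2.resize(im[0:200,100:360],(780,600),interpolation=cv2.INTER_CUBIC)
def dot(p,c):
    u=proj(w,p);cv2.circle(im,(int((u[0]-100)*3+1),int(u[1]*3+1)),4,c,-1)
for r in(80,115,150):
    for o in(-6,6): dot(lev(.17,r,o,89),(255,0,0)); 
for p in[(20,80,100),(-69,80,96),(-82,80,96),(-56,77,64),(-82,77,64),(-82,77,96)]:dot(F2W(*p),(0,255,0))
for p in[(20,4,91),(20,64,91),(-10,-60,104)]:dot(F2W(*p),(255,0,255))
dot(F2W(-72,48,66),(255,255,0))
cv2.imwrite('pics/ov.png',im[:,:,::-1])
E
```

```text
(no output)
```

View pics/ov.png

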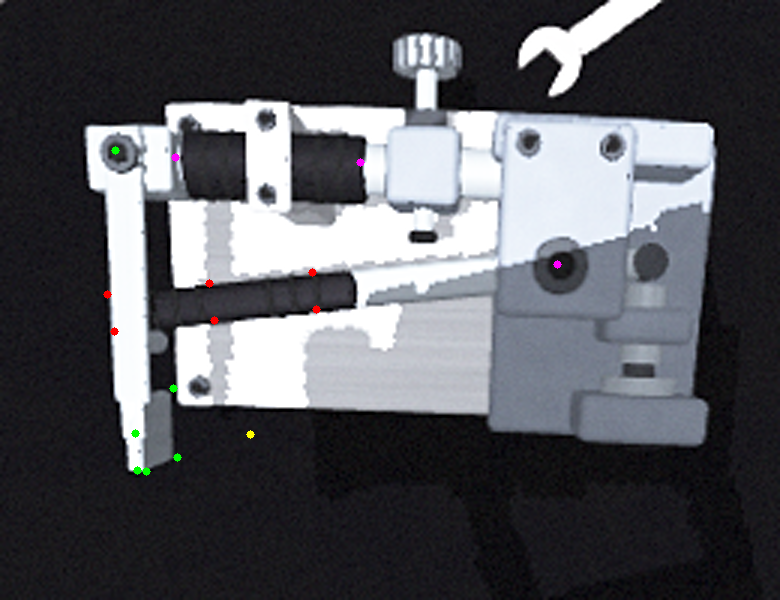

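The projected frame (ψ −0.265, origin 0.613, 0.095) lands on the catch pivot (115,150), tab (135,433), lever grip, sleeve and lever pivot (557,264), all within 2 mm. The yellow dot (250,434) is the finger start, clear of everything.

To row units: -0.028 m / 0.6 = -0.0467, 0.012 m / 0.6 = 0.02, 0.039 rad / 1.0472 = 0.0372.

```bash
python3 -m pendant '[[[0, 0, 0, 0, 0, 0.0372], [0.02, -0.0467, 0, 0, 0, 0], [0.02, -0.0467, 0, 0, 0, 0], [0.02, -0.045, 0, 0, 0, 0], [0, 0, 0, 0, 0, 0]]]'
python3 -m pendant '[[[0, 0, 0.0583, 0, 0, 0], [0, 0, 0.0583, 0, 0, 0], [0, 0, 0.0583, 0, 0, 0], [0, 0, 0.0583, 0, 0, 0], [0, 0, 0.0333, 0, 0, 0], [0, 0, 0, 0, 0, 0], [0, 0, 0, 0, 0, 0]]]'
python3 -c "
from h import *
s=robot.observe();print(W2F(s['tool_pos']).round(1),s['contact_force'].round(2),s['tool_rot'])"
```

```text
time: 2.4
tool_pos: [0.5579, 0.1635, 0.4039]
tool_rot: [-3.14, -0.001, -0.254]
contact_force: [-1.5, -0.4, -0.5]
opening: 0.0003
grip_force: 0.0
time: 2.98
tool_pos: [0.5558, 0.1603, 0.2442]
tool_rot: [3.14, 0.002, -0.258]
contact_force: [-0.1, 0.7, 0.2]
opening: 0.0004
grip_force: 0.0
[-72.3  47.9 244.2] [-0.05  0.74  0.23] [ 3.14049602e+00  2.05704810e-03 -2.57990855e-01]
```

To row units: -0.004 m / 0.6 = -0.0067.

```bash
python3 -m pendant '[[[0, -0.0067, 0, 0, 0, 0], [0, -0.0067, 0, 0, 0, 0], [0, -0.0067, 0, 0, 0, 0], [0, -0.0067, 0, 0, 0, 0], [0, -0.0067, 0, 0, 0, 0]]]'
python3 -m pendant '[[[0, -0.0067, 0, 0, 0, 0], [0, -0.0067, 0, 0, 0, 0], [0, -0.0067, 0, 0, 0, 0], [0, -0.0067, 0, 0, 0, 0], [0, -0.0067, 0, 0, 0, 0], [0, -0.0067, 0, 0, 0, 0]]]'
python3 -c "
from h import *
s=robot.observe();print(W2F(s['tool_pos']).round(1),(RF.T@s['contact_force'][:2]).round(2))
snap('wrist','w2')"
```

```text
time: 3.4
tool_pos: [0.5616, 0.1802, 0.2459]
tool_rot: [-3.141, -0.002, -0.26]
contact_force: [0.4, -2.5, 1.1]
opening: 0.0005
grip_force: 1.3
time: 3.9
tool_pos: [0.5674, 0.2036, 0.2445]
tool_rot: [3.141, 0.0, -0.26]
contact_force: [-0.1, -0.9, 0.2]
opening: 0.0001
grip_force: 0.2
[-72.4  92.8 244.5] [ 0.11 -0.88]
```

View pics/w2.png

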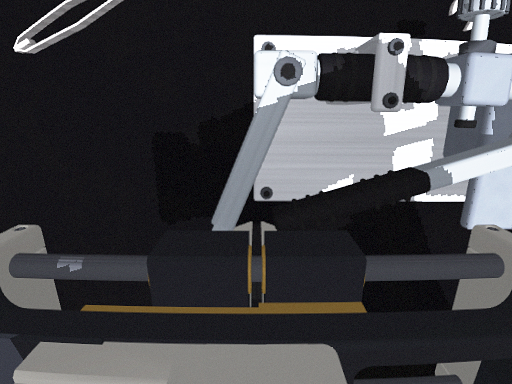

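The lever has sprung open (its grip end is at about (300,205)). The strap now runs from the pivot at (288,70) to (222,228), swung clear to +y. I'll push a little further for margin and check the angle.

To row units: -0.004 m / 0.6 = -0.0067, -0.002 m / 0.6 = -0.0033.

```bash
python3 -m pendant '[[[0, -0.0067, 0, 0, 0, 0], [0, -0.0067, 0, 0, 0, 0], [0, -0.0033, 0, 0, 0, 0], [0, 0, 0, 0, 0, 0], [0, 0, 0, 0, 0, 0]]]'
python3 - <<'E'
from h import *
w=load('w2')
def ang(c,u,v,z=.097):
    q=W2F(plane(c,u,v,z));return q.round(1),np.arctan2(q[1]-80,20-q[0]).round(3)
print('before',W2F(plane(w,288,70,.1)).round(1),ang(w,222,228),ang(w,245,172))
s=robot.observe();print(W2F(s['tool_pos']).round(1),(RF.T@s['contact_force'][:2]).round(2))
# lever outer edge in w2 by predicted open position
for r in(105,115,125): print(r,proj(w,lev(0,r,6,89)),proj(w,lev(0,r,-6,89)))
E
```

```text
time: 4.37
tool_pos: [0.5699, 0.2129, 0.2447]
tool_rot: [3.142, -0.0, -0.26]
contact_force: [-0.0, 0.7, -0.3]
opening: 0.0003
grip_force: 0.0
before [ 19.7  79.  100. ] (array([-52.4, 108.7,  97. ]), np.float64(0.377)) (array([-24.3,  97.2,  97. ]), np.float64(0.369))
[-72.4 102.4 244.7] [-0.22  0.67]
105 [359.20108288 211.97830657] [354.71410169 190.63387313]
115 [340.45902566 217.30803114] [335.54917413 196.15553779]
125 [321.79367123 222.58764737] [316.46667446 201.63727223]
```

To row units: 0.01 m / 0.6 = 0.0167, -0.004 m / 0.6 = -0.0067.

```bash
python3 -m pendant '[[[-0.0067, 0.0067, 0, 0, 0, 0], [-0.0067, 0.0167, 0, 0, 0, 0], [0, 0.0167, 0, 0, 0, 0], [0, 0.0167, 0, 0, 0, 0], [0, 0.0167, 0, 0, 0, 0], [0, 0.0167, 0, 0, 0, 0], [0, 0, 0, 0, 0, 0], [0, 0, 0, 0, 0, 0]]]'
python3 -c "
from h import *
s=robot.observe();print(W2F(s['tool_pos']).round(1),(RF.T@s['contact_force'][:2]).round(2))
c=snap('wrist','w3')
cv2.imwrite('pics/w3b.png',c['image'][:,:,::-1])"
```

```text
time: 5.03
tool_pos: [0.5484, 0.1619, 0.2449]
tool_rot: [-3.141, -0.0, -0.262]
contact_force: [-0.1, -0.1, -0.1]
opening: 0.0004
grip_force: 0.0
[-79.8  47.5 244.9] [-0.09 -0.11]
```

View pics/w3.png

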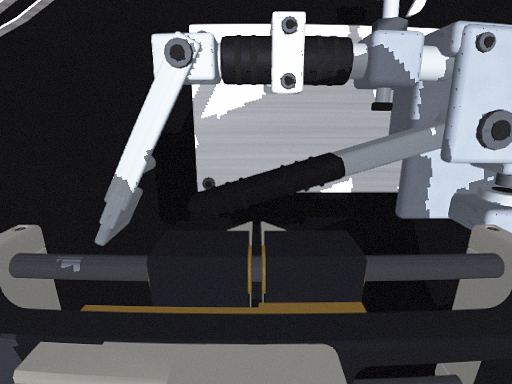

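The catch is swung off: pivot (177,52), tab end (105,240). The lever is fully open from (500,130) to (200,205), and the fingers at (255,228) stand outside it. Now I press along +x.

```bash
python3 - <<'E'
from h import *
w=load('w3');q=W2F(plane(w,103,241,.097));print(q,np.arctan2(q[1]-80,20-q[0]))
E
python3 -m pendant '[[[0.0083, 0, 0, 0, 0, 0], [0.0083, 0, 0, 0, 0, 0], [0.0083, 0, 0, 0, 0, 0], [0.0067, 0, 0, 0, 0, 0], [0.0067, 0, 0, 0, 0, 0], [0.0067, 0, 0, 0, 0, 0], [0, 0, 0, 0, 0, 0]]]'
python3 -m pendant '[[[0.005, 0, 0, 0, 0, 0], [0.005, 0, 0, 0, 0, 0], [0.005, 0, 0, 0, 0, 0], [0.005, 0, 0, 0, 0, 0], [0, 0, 0, 0, 0, 0], [0, 0, 0, 0, 0, 0]]]'
python3 -c "
from h import *
s=robot.observe();print(W2F(s['tool_pos']).round(1),(RF.T@s['contact_force'][:2]).round(2))"
```

```text
[-67.54064725 124.69577848  97.        ] 0.4720691696773806
time: 5.67
tool_pos: [0.5747, 0.1558, 0.2443]
tool_rot: [3.142, 0.001, -0.26]
contact_force: [-4.2, 2.6, 0.2]
opening: 0.0009
grip_force: 1.9
time: 6.17
tool_pos: [0.5857, 0.153, 0.2444]
tool_rot: [-3.141, 0.001, -0.26]
contact_force: [-4.4, 4.5, -0.1]
opening: 0.0005
grip_force: 2.4
[-41.5  48.7 244.4] [-5.43  3.22]
```

To row units: 0.002 m / 0.6 = 0.0033.

```bash
P='import sys
from h import *
s=robot.observe();print(W2F(s["tool_pos"]).round(1),(RF.T@s["contact_force"][:2]).round(2))'
python3 -m pendant '[[[0.0033, 0, 0, 0, 0, 0], [0.0033, 0, 0, 0, 0, 0], [0.0033, 0, 0, 0, 0, 0], [0, 0, 0, 0, 0, 0]]]' >/dev/null; python3 -c "$P"
python3 -m pendant '[[[0.0017, 0, 0, 0, 0, 0], [0.0017, 0, 0, 0, 0, 0], [0.0017, 0, 0, 0, 0, 0], [0, 0, 0, 0, 0, 0]]]'>/dev/null; python3 -c "$P"
python3 -m pendant '[[[0.0017, 0, 0, 0, 0, 0], [0.0017, 0, 0, 0, 0, 0], [0, 0, 0, 0, 0, 0]]]'>/dev/null; python3 -c "$P"
```

```text
[-35.5  48.9 244.4] [-4.75  4.51]
[-32.7  49.1 244.4] [-4.54  4.48]
[-30.8  49.2 244.4] [-5.2   4.77]
```

To row units: 0.001 m / 0.6 = 0.0017.

```bash
P='import sys
from h import *
s=robot.observe();print(W2F(s["tool_pos"]).round(1),(RF.T@s["contact_force"][:2]).round(2))'
python3 -m pendant '[[[0.0017, 0, 0, 0, 0, 0], [0.0017, 0, 0, 0, 0, 0], [0, 0, 0, 0, 0, 0]]]' >/dev/null; python3 -c "$P"
python3 -m pendant '[[[0.0017, 0, 0, 0, 0, 0], [0.0017, 0, 0, 0, 0, 0], [0, 0, 0, 0, 0, 0]]]'>/dev/null; python3 -c "$P"
```

```text
[-28.8  49.2 244.4] [-5.99  6.42]
[-27.1  49.3 244.4] [-6.95  4.45]
```

To row units: 0.001 m / 0.6 = 0.0017.

```bash
P='import sys
from h import *
s=robot.observe();print(W2F(s["tool_pos"]).round(1),(RF.T@s["contact_force"][:2]).round(2))'
python3 -m pendant '[[[0.0017, 0, 0, 0, 0, 0], [0, 0, 0, 0, 0, 0], [0, 0, 0, 0, 0, 0]]]' >/dev/null; python3 -c "$P"
python3 -m pendant '[[[0.0017, 0, 0, 0, 0, 0], [0, 0, 0, 0, 0, 0], [0, 0, 0, 0, 0, 0]]]'>/dev/null; python3 -c "$P"
```

```text
[-26.2  49.3 244.4] [-8.09  4.91]
[-25.3  49.3 244.4] [-7.52  4.78]
```

To row units: 0.001 m / 0.6 = 0.0017.

```bash
P='import sys
from h import *
s=robot.observe();print(W2F(s["tool_pos"]).round(1),(RF.T@s["contact_force"][:2]).round(2))'
python3 -m pendant '[[[0.0017, 0, 0, 0, 0, 0], [0, 0, 0, 0, 0, 0], [0, 0, 0, 0, 0, 0]]]' >/dev/null; python3 -c "$P"
python3 -m pendant '[[[0.0017, 0, 0, 0, 0, 0], [0, 0, 0, 0, 0, 0], [0, 0, 0, 0, 0, 0]]]'>/dev/null; python3 -c "$P"
```

```text
[-24.7  49.4 244.4] [-9.86  5.14]
[-24.3  49.4 244.3] [-12.02   4.66]
```

To row units: 0.001 m / 0.6 = 0.0017.

```bash
P='import sys
from h import *
s=robot.observe();print(W2F(s["tool_pos"]).round(1),(RF.T@s["contact_force"][:2]).round(2),s["tool_rot"].round(4))'
python3 -m pendant '[[[0.0017, 0, 0, 0, 0, 0], [0, 0, 0, 0, 0, 0], [0, 0, 0, 0, 0, 0]]]' >/dev/null; python3 -c "$P"
python3 -m pendant '[[[0.0017, 0, 0, 0, 0, 0], [0, 0, 0, 0, 0, 0], [0, 0, 0, 0, 0, 0]]]'>/dev/null; python3 -c "$P"
python3 -m pendant '[[[0.0017, 0, 0, 0, 0, 0], [0, 0, 0, 0, 0, 0], [0, 0, 0, 0, 0, 0]]]'>/dev/null; python3 -c "$P"
```

```text
[-23.8  49.5 244.3] [-15.7    5.45] [-3.1416  0.0081 -0.2601]
[-23.3  49.6 244.3] [-18.43   4.65] [ 3.1413  0.0098 -0.26  ]
[-22.9  49.6 244.3] [-20.76   4.61] [ 3.1411  0.0116 -0.26  ]
```

```bash
python3 -m pendant '[[[0, 0, 0, 0, 0, 0], [0, 0, 0, 0, 0, 0], [0, 0, 0, 0, 0, 0], [0, 0, 0, 0, 0, 0], [0, 0, 0, 0, 0, 0], [0, 0, 0, 0, 0, 0]]]'
python3 -c "
from h import *
c=snap('wrist','w4');a=cv2.resize(c['image'][0:260],(800,406),interpolation=cv2.INTER_CUBIC);cv2.imwrite('pics/w4b.png',a[:,:,::-1])"
```

```text
time: 9.83
tool_pos: [0.6039, 0.149, 0.2443]
tool_rot: [3.141, 0.012, -0.26]
contact_force: [-18.8, 10.5, 9.8]
opening: 0.0005
grip_force: 11.0
```

View pics/w4b.png

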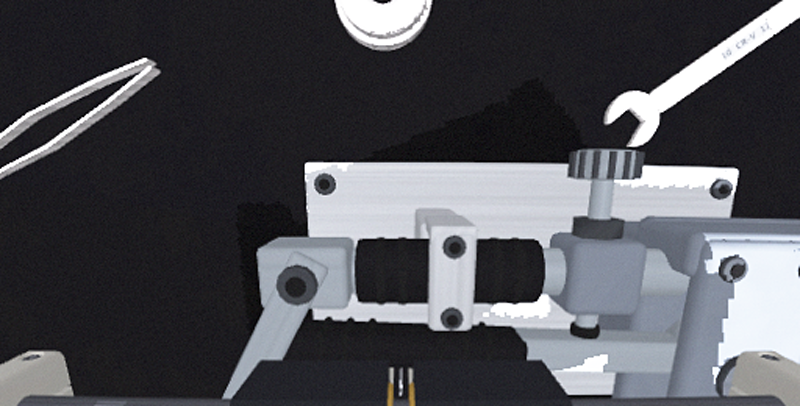

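The view shows the lever bearing on the stop's rubber tip at (586,328) with a gap left to the bar. The catch is swung off from its pivot (297,285) toward (230,395), and the spanner, tweezers and rear die are in view and look undisturbed. The push is about 21 N and steady, so I'm handing in.

```bash
python3 -c "
from h import *
print(robot.observe()['contact_force'].round(1));print(robot.hand_in())"
```

```text
[-20.    9.6  10.4]
the job is handed in; nothing more can be done
None
```

The job is handed in, with no verdict printed: the catch is swung off to about 0.47 rad, the lever sprang fully open, and the closed fingers now hold it on its stop screw with about 21 N, leaving a visible gap to the bar for you to gauge.

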